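# Set the sliding carriage at its detent notch with the drive pin

## Robot

A 6-joint arm with a two-finger parallel gripper is mounted at the origin on a cart in front of the work surface, level with it; the furniture and walls round the work are solid. World frame = base frame: x ahead of the robot, y to its left, z up, the work surface at z = 0. Lengths are in m, angles in rad, forces in N, time in s.
With the tool pointing down it reaches from about 0.4 to 0.825 m from the base axis. Payload 7 kg.
Tool frame: the origin (TCP) lies at the very end of the fingers, on their centre line; the grasp point (between the pads) lies r.grip_point_offset behind it (r.grip_point_offset is the distance from the TCP to the grasp point, in m); z points along the fingers, y is the line along which they close (so a half turn about z gives the same grasp; the last joint's range is limited). The gripper opens to 88 mm and grips with 3 to 60 N. Pads are 19 mm wide; open, the fingers measure 130 mm over their backs; the gripper's body (78 mm by 193 mm) begins 47 mm behind the grasp point.
Start: joints at [1.495, 0.359, 0.012, 0, -1.224, -0.288], TCP at [0.24, 0.631, 0.187] pointing down, gripper open.
Joint ranges: [-3.07, 3.07], [-1.43, 2.12], [-1.02, 1.25], [-3.03, 1.67], [-3.05, -0], [-3.03, 3.03]. Speed limits (rad/s): [2.39, 2.39, 3.01, 3.14, 3.14, 3.14].

## Interface

Orientations are given as a 3x3 rotation matrix whose columns are the frame's x, y, z axes.
In Python, from plant import r gives the robot as it stands.
- The arm moves only by the tool servo_tool, never from a script. Its argument "increments" is a list of rows, each a list of 2 entries, a list of its own where there are three numbers: the shift along the world's x, y, z in cm, then the turn about the world's z in rad. A call has 1 to 5 rows; each row shifts and turns the commanded pose from where the row before left it; what a row does not reach is not made up. A row lasts 1/10 s, in which the tool goes at most 50 mm and 8.59 degrees, less where a joint would pass 70% of its speed; a pose out of reach is approached as far as the arm can. A call is refused whole if a number of a shift passes 5 or a number of a turn 0.15, either way. A call with a gripper value outside its range is refused whole. "hand" is the opening, from 0 (shut) to 1 (fully open), set as the call begins (left out, the last holds). The fingers move at their own pace and stop on an object; "squeeze" is the grip in N (left out, the last holds). Time passes only in rows, so rows that do not move let the fingers close. It gives the time, the measured TCP pose, the force, the opening and the grip force at its end, in the units of the state.
- r.observe(): the state, without advancing time (a new reading comes with each control period).
- r.get_image(name): name is "scene" or "top" or "wrist"; returns the picture (420x560x3 uint8, red, green, blue); there is no depth.
- r.get_calibration(name): a dict with "fx", "fy", "cx", "cy" (pixels), "xyz" and "attitude" of the camera in the world. Camera axes: x right, y up, looking along -z (the intrinsics and any distortion apply to the point x, -y, -z); pixel columns grow to the right and rows downward; lengths in m; the calibration is good to about 2 mm. A picture is of the moment at which its call begins: read the wrist's pose just before it. get_calibration takes no time and is no camera call; for the wrist camera it gives the pose at the moment of the call.
- r.sign_off(): hands the job in; it is judged then, once.
The state is a dict: "clock": time; "joints": joint angles; "qvel": joint speeds; "joint_torque": joint torques, N m; "eef_pos": TCP position; "ee_rot": TCP orientation; "wrist_force": force on the tool from outside, world axes, zero at the start; "torque": the same for the moment, N m; "finger_gap": finger opening in m; "grasp_force": force on a finger pad.
Only numpy, scipy, OpenCV 4.12 (cv2) and the standard library are available. Lean on these libraries where they do the work, as an engineer would, in place of code of your own. Each camera call takes 0.05 s, during which the arm holds its last target. There are 200 camera calls.

## Task

Take the red-handled steel pin out of its wooden parking block and put its foot down into the hole of the blue carriage until the collar rests on the carriage. Holding the pin, slide the carriage along its rail towards the red-marked notch of the index strip until you feel the spring ball drop into the notch, without running past it. Finish while still gripping the pin and holding the carriage still at the notch; the hand must not push the carriage itself, and leave the other things on the bench alone.

Things in the scene. Friction and masses are not known exactly. Their poses are not given: they have to be found in the camera images.
- slide_unit: Slide unit, fixed to the bench: aluminium base plate 110 x 360 x 12 mm with grey end blocks (tops 48 mm up) and two steel rods. Origin on the bench under the middle of the rail; its y axis is the rail's direction, along which the carriage slides.
- carriage (a joint): Travel of the carriage along the slide unit's +y, m: 0 at the near stop, 0.2 at the far stop. Starts at 0 to 0.03; the notch lies further on, at 0.10 to 0.16 (varies). It slides at about 2 N. Within some 4 mm of the notch the falling ball pulls it to the notch's middle; pushing it out again takes about 10 to 13 N.
- carriage_hole (a point): Centre of the mouth of the vertical through hole in the carriage, on its top face, 50 mm above the bench. The hole is 15 mm wide and 26 mm deep; the blue block is 60 x 60 x 26 mm, axes as the slide unit's. A brass plunger housing, 16 mm across, its top 52 mm above the bench, stands 45 mm to its -x side.
- plunger (a point): Point on the carriage under the brass plunger, at the height of the index strip's top (24 mm above the bench); it moves with the carriage. Its offset from the hole is (-45, 0, -26) mm in the slide unit's axes. When it coincides with notch the carriage is exactly at the notch.
- ball (a joint): How far the spring ball of the plunger (12 mm steel ball, pressed down with about 10 N) has dropped, m: 0 to 0.001 while it rides on the index strip's flat top, about 0.004 when it sits in the notch.
- notch (a point): Middle of the notch in the index strip, at the strip's top, 24 mm above the bench. The strip is a dark steel bar 290 x 12 x 12 mm fixed on the base plate along the rail on its -x side; the notch is a V with 45-degree faces, 12 mm wide at the top, painted red on either side. Axes as the slide unit's.
- parking_block: Fixed wooden block 60 x 60 x 40 mm with a 15 mm vertical through hole in the middle where the pin stands at the start. Origin under its centre, on the bench.
- pin: Loose drive pin, 86 mm long, about 0.1 to 0.17 kg: steel shank 12 mm across and 32 mm long with a tapered foot (8 mm long, 6 mm at the end), a steel collar 28 mm across from 32 to 38 mm, a red cylindrical handle 20 mm across from 38 to 86 mm. Origin at the foot's end, z up along the pin. At the start it stands in the parking block, collar on the block's top.
- pin_tip (a point): The end of the pin's foot. Fully in the carriage it lies 32 mm below the mouth of the hole.
- pin_grip (a point): Point on the pin's axis in its handle, 66 mm above the foot's end, 28 mm above the collar: where to grip.
- oil_can: Bystander: pale oil can with a spout behind the slide unit, 67 mm across, 150 mm high, origin under its centre.
- wood_block: Bystander: pale wooden block 45 x 70 x 32 mm, origin under its centre.
- marker: Bystander: white and red marker pen 17 x 135 x 16 mm lying flat, origin under its centre.

How it is judged:
By the outcome, as a careful person would: the job done as asked, in the order asked, and still so for the second after the job is handed in, while the arm keeps its last pose, push and grip.
It also fails if it takes over 45 s, if anything falls off the work surface, if the arm or the gripper's body presses on something with over 40 N, if the wrist force passes 120 N, or if a joint passes its speed limit or range.

## Working session

There is one attempt and no reset: what is moved stays moved. The work goes in short steps, Python scripts to look and compute and a tool call to move; the robot and the scene stay as the last step left them, time stands still between calls to the robot, and variables do not carry over. Pictures are saved under pics/ and viewed, at most 11 in all, crops included, and the job is handed in when it is done.

Besides the shell and the picture viewer there is one more tool, called after ">>>" by a JSON object that holds its "name" and its "arguments". servo_tool: Moves the arm, as the interface text tells. Its arguments: {"type":"object","properties":{"increments":{"type":"array","items":{"type":"array"}},"hand":{"type":"number"},"squeeze":{"type":"number"}},"required":["increments"]}

```bash
mkdir -p pics; ls; python3 - <<'E'
from plant import r
import cv2,numpy as np
s=r.observe();print(s['clock'],s['eef_pos'],s['ee_rot'],s['wrist_force'],r.grip_point_offset)
for n in ['scene','top','wrist']:
    c=r.get_calibration(n);print(n,c)
    cv2.imwrite(f'pics/{n}0.png',r.get_image(n)[:,:,::-1])
E
```

```text
pics
0.0 [0.23999636 0.63027699 0.18651529] [[ 9.34524068e-01 -3.55899668e-01 -4.38787316e-04]
 [-3.55899894e-01 -9.34522623e-01 -1.65340197e-03]
 [ 1.78388538e-04  1.70130829e-03 -9.99998537e-01]] [-0.96475036 -0.14118266  0.28570384] 0.0188
scene {'fx': 388.08703885367555, 'fy': 388.08703885367555, 'cx': 279.29921495955267, 'cy': 210.18340785607458, 'xyz': array([-0.05167132,  0.48634109,  0.55821669]), 'attitude': array([[-0.61198083,  0.42655463, -0.66598094],
       [-0.79075605, -0.34447762,  0.50600399],
       [-0.01357718,  0.8362932 ,  0.54811435]])}
top {'fx': 413.2526238335113, 'fy': 413.2526238335113, 'cx': 279.5037390727919, 'cy': 211.17608519920654, 'xyz': array([0.32700572, 0.00551325, 1.07188468]), 'attitude': array([[-0.011895  ,  0.98067967, -0.19525854],
       [-0.99918904, -0.01916962, -0.03540898],
       [-0.0384679 ,  0.194679  ,  0.98011239]])}
wrist {'fx': 310.3202023612079, 'fy': 310.3202023612079, 'cx': 282.2664463504772, 'cy': 213.30809746889753, 'xyz': array([0.30827201, 0.60489172, 0.38335086]), 'attitude': array([[-0.35594472,  0.89939361,  0.25376071],
       [-0.93450433, -0.34322042, -0.09434724],
       [ 0.00224055, -0.27072288,  0.96265472]])}
```

View pics/scene0.png

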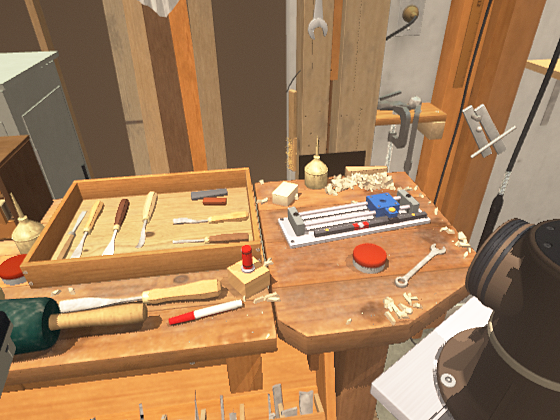

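View pics/top0.png

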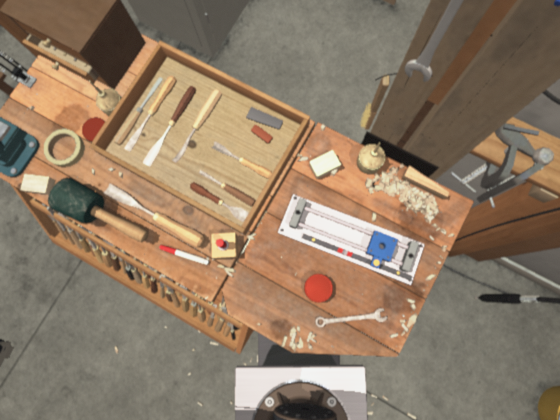

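The scene view shows the pin at about (247,258), the blue carriage at (383,202) and the red notch paint at (361,225). The top view shows the pin at (221,243), the carriage at (381,246), brass at (376,262) and red paint at (345,252).

```bash
cat > h.py <<'E'
import cv2,numpy as np
from plant import r
def ray(c,u,v):
    d=np.array([(u-c['cx'])/c['fx'],-(v-c['cy'])/c['fy'],-1.]);return c['xyz'],c['attitude']@d
def plane(c,u,v,z):
    o,d=ray(c,u,v);return o+d*(z-o[2])/d[2]
def tri(a,b):
    (o1,d1),(o2,d2)=a,b
    t=np.linalg.lstsq(np.c_[d1,-d2],o2-o1,rcond=None)[0]
    p,q=o1+d1*t[0],o2+d2*t[1];return (p+q)/2,np.linalg.norm(p-q)
def proj(c,p):
    q=c['attitude'].T@(np.asarray(p)-c['xyz']);return c['cx']-c['fx']*q[0]/q[2],c['cy']+c['fy']*q[1]/q[2]
def mask(im,col):
    h=cv2.cvtColor(im,cv2.COLOR_RGB2HSV)
    if col=='red': return cv2.inRange(h,(0,170,80),(5,255,255))|cv2.inRange(h,(174,170,80),(180,255,255))
    if col=='blue': return cv2.inRange(h,(100,120,50),(125,255,255))
def blobs(m,mina=6):
    n,l,st,ce=cv2.connectedComponentsWithStats(m)
    return [(st[i].tolist(),ce[i].round(1).tolist()) for i in range(1,n) if st[i][4]>=mina]
E
python3 - <<'E'
from h import *
for n in ['scene','top','wrist']:
    im=cv2.imread(f'pics/{n}0.png')[:,:,::-1].copy()
    for c in ['red','blue']:
        print(n,c,blobs(mask(im,c),8))
S,T=r.get_calibration('scene'),r.get_calibration('top')
print(tri(ray(S,247,246),ray(T,220,242)), plane(T,381,245,.05), plane(S,383,200,.05),tri(ray(S,383,200),ray(T,381,245)))
print(plane(T,345,252,.024),plane(S,361,225,.024))
a=cv2.imread('pics/top0.png')[180:290,200:440];b=cv2.imread('pics/scene0.png')[170:300,220:440]
cv2.imwrite('pics/c1.png',np.vstack([cv2.resize(a,(720,330),interpolation=cv2.INTER_CUBIC)]));
E
```

```text
scene red [([363, 222, 6, 6, 26], [365.6, 224.5]), ([353, 224, 6, 6, 26], [355.8, 226.4]), ([242, 245, 10, 24, 200], [246.5, 256.4]), ([353, 244, 33, 23, 343], [368.4, 253.8]), ([0, 255, 25, 11, 66], [13.1, 258.7]), ([17, 260, 5, 2, 8], [19.4, 260.4]), ([0, 272, 23, 7, 73], [11.4, 275.8]), ([169, 311, 26, 14, 198], [181.8, 318.0])]
scene blue [([367, 193, 33, 21, 329], [383.6, 201.7])]
top red [([83, 118, 21, 23, 288], [91.7, 127.7]), ([221, 240, 4, 7, 16], [222.5, 243.8]), ([160, 246, 15, 8, 61], [167.6, 248.8]), ([338, 249, 4, 3, 9], [339.7, 250.1]), ([348, 253, 4, 3, 8], [349.4, 253.6]), ([305, 274, 28, 28, 601], [318.2, 287.8])]
top blue [([555, 0, 5, 5, 23], [557.2, 2.1]), ([367, 232, 30, 29, 527], [381.4, 246.3])]
wrist red []
wrist blue []
(array([0.44934045, 0.18398595, 0.09641645]), np.float64(0.000648369417598643)) [ 0.44090294 -0.20631054  0.05      ] [ 0.44105161 -0.21041257  0.05      ] (array([ 0.4397211 , -0.20652919,  0.0522936 ]), np.float64(0.002313480805059446))
[ 0.42757425 -0.12065555  0.024     ] [ 0.42568638 -0.11791536  0.024     ]
```

View pics/wrist0.png

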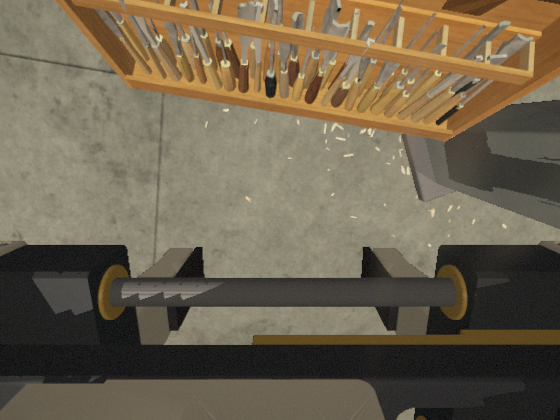

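The wrist view looks past the bench edge at the floor. No targets are in it, and a gripper bar covers rows 280–300. I'll move to a viewpoint just short of the pin.

>>> {"name": "servo_tool", "arguments": {"increments": [[[1.4, -4.2, 0.2], 0], [[1.4, -4.2, 0.2], 0], [[1.4, -4.2, 0.2], 0], [[1.4, -4.2, 0.2], 0], [[1.4, -4.2, 0.2], 0]], "hand": 1}}

```text
clock: 0.65
eef_pos: [0.3104, 0.4189, 0.1973]
ee_rot: [[0.935, -0.356, -0.0], [-0.356, -0.935, -0.0], [-0.0, 0.0, -1.0]]
wrist_force: [1.4, -0.7, 0.6]
finger_gap: 0.0875
grasp_force: 0.0
```

>>> {"name": "servo_tool", "arguments": {"increments": [[[1.4, -4.2, 0], 0], [[1.4, -4.2, 0], 0], [[1.4, -4.2, 0], 0], [[1.4, -4.2, 0], 0], [[0.4, -2.2, 0], 0]]}}

```text
clock: 1.15
eef_pos: [0.3704, 0.228, 0.1975]
ee_rot: [[0.934, -0.357, -0.0], [-0.357, -0.934, -0.0], [-0.0, 0.0, -1.0]]
wrist_force: [0.1, 0.6, -0.0]
finger_gap: 0.0876
grasp_force: 0.0
```

>>> {"name": "servo_tool", "arguments": {"increments": [[[0, 0, 0], 0], [[0, 0, 0], 0]]}}

```text
clock: 1.35
eef_pos: [0.3703, 0.2305, 0.1976]
ee_rot: [[0.934, -0.357, 0.0], [-0.357, -0.934, 0.001], [0.0, -0.001, -1.0]]
wrist_force: [-0.1, -0.3, -0.1]
finger_gap: 0.0875
grasp_force: 0.0
```

```bash
python3 - <<'E'
from h import *
s=r.observe();print(s['clock'],s['eef_pos'],s['ee_rot'][:,1])
c=r.get_calibration('wrist');im=r.get_image('wrist');cv2.imwrite('pics/w1.png',im[:,:,::-1])
np.save('w1.npy',c,allow_pickle=True)
print(blobs(mask(im,'red')),proj(c,[.449,.184,.094]))
E
```

```text
1.35 [0.37033796 0.23049604 0.19763436] [-3.57067280e-01 -9.34078414e-01 -6.89029124e-04]
[([549, 15, 11, 16, 90], [556.3, 23.9]), ([527, 95, 7, 7, 17], [529.1, 97.9]), ([286, 97, 21, 22, 363], [296.2, 107.9]), ([509, 98, 8, 6, 16], [512.6, 100.8]), ([537, 98, 12, 23, 77], [542.5, 110.2]), ([519, 103, 5, 3, 6], [520.8, 104.0]), ([529, 103, 4, 8, 13], [530.7, 106.8]), ([534, 102, 2, 6, 7], [534.6, 104.1]), ([514, 106, 3, 6, 8], [514.9, 108.1]), ([522, 106, 6, 8, 15], [524.0, 109.9]), ([508, 111, 3, 3, 6], [509.3, 112.3]), ([526, 111, 26, 21, 88], [538.2, 121.4]), ([519, 112, 4, 6, 8], [520.8, 114.2]), ([549, 115, 3, 4, 7], [549.6, 116.4]), ([521, 119, 6, 3, 6], [523.5, 120.0]), ([547, 119, 3, 6, 8], [547.6, 121.4]), ([505, 121, 18, 22, 85], [513.2, 129.9]), ([524, 121, 11, 12, 31], [529.1, 125.8]), ([524, 127, 5, 6, 12], [526.0, 129.7]), ([496, 129, 5, 6, 11], [497.9, 131.4]), ([547, 129, 4, 4, 9], [548.7, 130.2]), ([519, 131, 20, 17, 55], [527.2, 138.9]), ([501, 132, 5, 5, 10], [502.6, 133.9]), ([540, 133, 2, 4, 6], [540.5, 134.5]), ([498, 136, 3, 7, 10], [499.0, 138.6]), ([511, 136, 3, 4, 6], [512.2, 137.2]), ([512, 139, 7, 7, 16], [515.1, 142.6]), ([534, 138, 12, 6, 15], [538.6, 139.5]), ([500, 140, 6, 7, 12], [502.8, 142.5]), ([537, 140, 8, 5, 14], [541.1, 142.2]), ([499, 145, 8, 7, 12], [503.0, 148.5]), ([510, 145, 4, 6, 10], [511.7, 147.0]), ([519, 144, 5, 5, 11], [520.7, 146.4]), ([532, 146, 3, 4, 6], [532.8, 147.3]), ([520, 149, 8, 3, 11], [523.4, 150.0]), ([528, 150, 5, 4, 7], [530.1, 151.6]), ([499, 153, 5, 3, 6], [501.2, 153.5]), ([161, 155, 38, 13, 388], [180.1, 161.0])] (np.float64(299.0566531943135), np.float64(106.49672730810035))
```

View pics/w1.png

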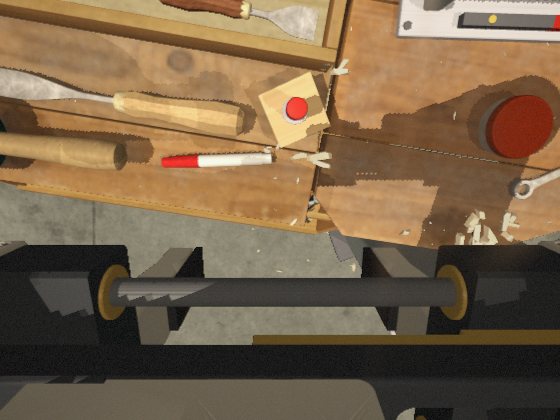

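The wrist view shows the pin's top disc at (297,108), close to the prediction, and the parking block round it. I'll move halfway to get a second baseline view.

>>> {"name": "servo_tool", "arguments": {"increments": [[[1.9, -1.2, 0], 0], [[2.0, -1.2, 0], 0], [[0, 0, 0], 0], [[0, 0, 0], 0]]}}

```text
clock: 1.8
eef_pos: [0.4091, 0.2073, 0.197]
ee_rot: [[0.934, -0.356, -0.001], [-0.356, -0.934, -0.001], [-0.0, 0.001, -1.0]]
wrist_force: [-1.0, -0.8, 0.2]
finger_gap: 0.0875
grasp_force: 0.0
```

```bash
python3 - <<'E'
from h import *
s=r.observe();print(s['clock'],s['eef_pos'])
c=r.get_calibration('wrist');im=r.get_image('wrist');cv2.imwrite('pics/w2.png',im[:,:,::-1])
c1=np.load('w1.npy',allow_pickle=True).item()
b=[x for x in blobs(mask(im,'red'),100) if 250<x[1][0]<350];print(b)
p2=plane(c,*b[0][1],.094);print(plane(c1,296.5,107.5,.094),p2,tri(ray(c1,296.5,107.5),ray(c,*b[0][1])))
print('go cm',(p2-s['eef_pos'])*100)
E
```

```text
1.8 [0.40913974 0.20730429 0.19696873]
[([278, 145, 20, 21, 334], [287.5, 155.2])]
[0.44901868 0.18649047 0.094     ] [0.45030555 0.18616645 0.094     ] (array([0.44942208, 0.18613226, 0.08532236]), np.float64(0.0003802577851916106))
go cm [  4.11658066  -2.11378388 -10.29687252]
```

>>> {"name": "servo_tool", "arguments": {"increments": [[[2.05, -1.05, -1.5], 0], [[2.05, -1.05, -2.5], 0], [[0, 0, -4], 0], [[0, 0, -4], 0], [[0, 0, -2.1], 0]]}}

```text
clock: 2.35
eef_pos: [0.4482, 0.1852, 0.0535]
ee_rot: [[0.935, -0.356, -0.003], [-0.356, -0.935, -0.002], [-0.002, 0.003, -1.0]]
wrist_force: [0.1, -0.2, 0.4]
finger_gap: 0.0874
grasp_force: 0.0
```

>>> {"name": "servo_tool", "arguments": {"increments": [[[0, 0, 0], 0], [[0, 0, 0], 0], [[0, 0, 0], 0]], "hand": 0.45}}

```text
clock: 2.65
eef_pos: [0.451, 0.1871, 0.0581]
ee_rot: [[0.935, -0.355, 0.002], [-0.355, -0.935, 0.002], [0.001, -0.002, -1.0]]
wrist_force: [0.9, -0.3, -0.1]
finger_gap: 0.0689
grasp_force: 0.0
```

```bash
python3 - <<'E'
from h import *
s=r.observe();print(s['clock'],s['eef_pos'],s['wrist_force'],s['finger_gap'])
for n in ['scene','top']:cv2.imwrite(f'pics/{n}1.png',r.get_image(n)[:,:,::-1])
a=cv2.imread('pics/top1.png')[180:290,190:310];b=cv2.imread('pics/scene1.png')[200:310,190:310]
cv2.imwrite('pics/c2.png',cv2.resize(np.hstack([a,b]),None,fx=3.3,fy=3.3,interpolation=cv2.INTER_CUBIC))
E
```

```text
2.65 [0.45103812 0.18707884 0.05805568] [ 0.92207886 -0.34809312 -0.06131534] 0.06891713319081415
```

View pics/c2.png

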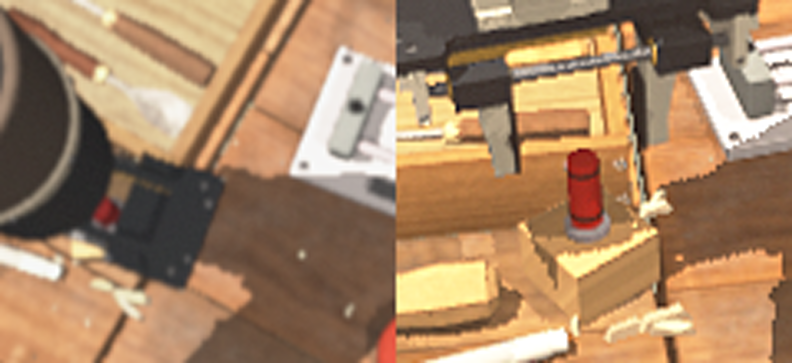

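The picture shows the fingers not straddling the pin where I expected. I'll check the projected TCP against the pin in each view.

```bash
python3 - <<'E'
from h import *
s=r.observe();R=s['ee_rot'];p=s['eef_pos'];print(p)
for n,o in (('scene',(190,200)),('top',(190,180))):
    c=r.get_calibration(n)
    f=lambda q:(np.round((np.array(proj(c,q))-o)*3.3+((396,0) if n=='scene' else (0,0)))).tolist()
    print(n,'tcp',f(p),'tips',f(p+R[:,1]*.0345),f(p-R[:,1]*.0345),'pin',f([.4498,.186,.094]),'pads up',f(p-R[:,2]*.0188),'body',f(p-R[:,2]*.066))
print(s['joints'])
c=r.get_calibration('wrist');print(c['xyz'])
im=r.get_image('wrist');cv2.imwrite('pics/w3.png',im[:,:,::-1]);print(blobs(mask(im,'red'),60),proj(c,p),proj(c,[.45,.186,.094]))
E
```

```text
[0.45095415 0.18684719 0.05801501]
scene tcp [583.0, 203.0] tips [639.0, 192.0] [526.0, 215.0] pin [582.0, 156.0] pads up [581.0, 179.0] body [576.0, 114.0]
top tcp [104.0, 208.0] tips [147.0, 224.0] [62.0, 193.0] pin [97.0, 204.0] pads up [100.0, 205.0] body [88.0, 198.0]
[ 7.96790400e-01  1.80341013e-01 -5.68237235e-01  2.54023009e-04
 -8.19250681e-01  4.10654290e-01]
[0.51869828 0.16073821 0.25481554]
[([269, 226, 30, 24, 413], [283.8, 236.0]), ([268, 244, 33, 34, 889], [284.2, 259.9])] (np.float64(282.30819639854803), np.float64(238.32694271430975)) (np.float64(284.2084230757841), np.float64(261.525356152531))
```

View pics/w3.png

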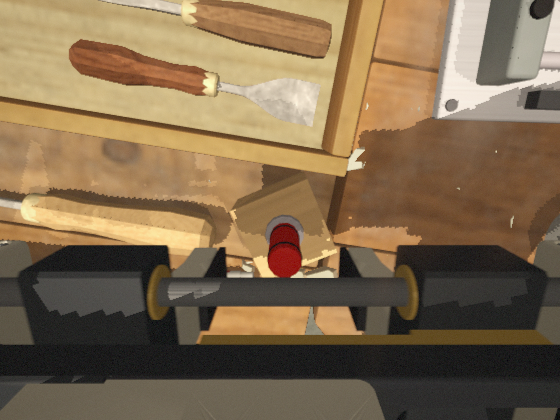

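In the wrist view, the pin at (284,260) is centred between the fingers at columns 222 and 345. The finger ends look about 30 mm higher than the TCP reading implies, so I'll take a close crop with the predicted tip points marked.

```bash
python3 - <<'E'
from h import *
s=r.observe();R=s['ee_rot'];p=s['eef_pos']
c=r.get_calibration('scene');im=cv2.imread('pics/scene1.png')
k=6;x0,y0,w,h=200,195,130,65
a=cv2.resize(im[y0:y0+h,x0:x0+w],None,fx=k,fy=k,interpolation=cv2.INTER_CUBIC)
def dot(a,c,q,col,x0,y0,k):
    u=np.array(proj(c,q));cv2.circle(a,tuple(int(t) for t in (u-(x0,y0)+.5)*k),4,col,-1)
def dots(a,c,x0,y0,k):
    for sg in(1,-1):
        for z,col in((0,(0,255,0)),(.03,(255,255,0)),(.066,(255,0,255))): dot(a,c,p+R[:,1]*sg*.0345-R[:,2]*z,col,x0,y0,k)
dots(a,c,x0,y0,k)
c=r.get_calibration('wrist');b=cv2.imread('pics/w3.png');k=3;x0,y0=155,220
b=cv2.resize(b[y0:y0+70,x0:x0+260],None,fx=3,fy=3,interpolation=cv2.INTER_CUBIC);dots(b,c,x0,y0,3)
cv2.imwrite('pics/c3.png',np.vstack([a[:390],b[:210]]))
E
```

```text
(no output)
```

View pics/c3.png

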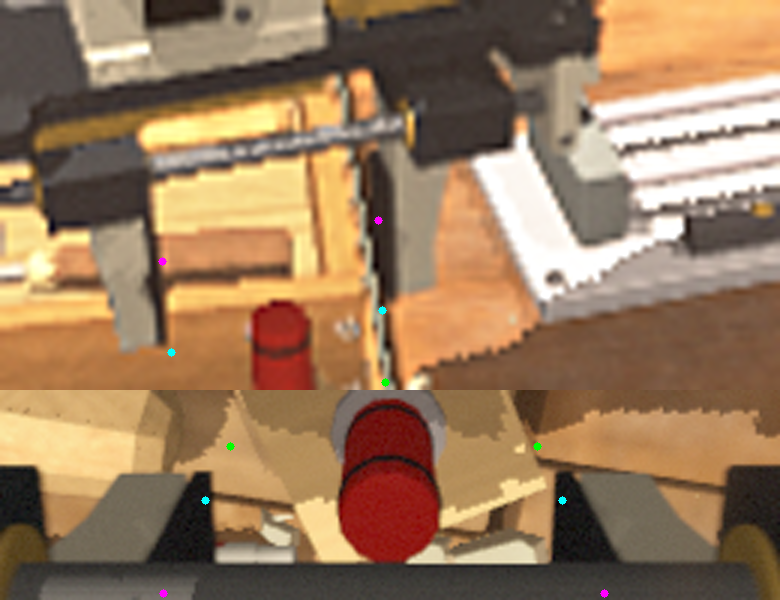

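In both views the visible finger ends sit about 30 mm above the reported TCP, level with the pin's top. I'll settle it by touch. With the fingers part-closed over the fixed block, I'll go down gently. If the reading is right, they touch at 0.040.

>>> {"name": "servo_tool", "arguments": {"increments": [[[0, 0, -0.4], 0], [[0, 0, -0.3], 0], [[0, 0, -0.3], 0], [[0, 0, 0], 0], [[0, 0, 0], 0]], "hand": 0.5}}

```text
clock: 3.3
eef_pos: [0.4501, 0.1857, 0.0463]
ee_rot: [[0.935, -0.356, -0.0], [-0.356, -0.935, -0.0], [-0.0, 0.0, -1.0]]
wrist_force: [-0.2, -0.3, 0.3]
finger_gap: 0.0439
grasp_force: 0.0
```

>>> {"name": "servo_tool", "arguments": {"increments": [[[0, 0, -0.3], 0], [[0, 0, -0.3], 0], [[0, 0, -0.2], 0], [[0, 0, -0.2], 0], [[0, 0, 0], 0]]}}

```text
clock: 3.8
eef_pos: [0.45, 0.1856, 0.0361]
ee_rot: [[0.935, -0.356, -0.0], [-0.356, -0.935, -0.0], [-0.0, 0.001, -1.0]]
wrist_force: [0.2, 0.7, 0.3]
finger_gap: 0.0436
grasp_force: 0.0
```

There was no contact at 0.036, so the finger ends really are about 30 mm above the reported TCP. I'll go down to the true grip height and close.

>>> {"name": "servo_tool", "arguments": {"increments": [[[0, 0, -0.3], 0], [[0, 0, -0.3], 0], [[0, 0, -0.3], 0], [[0, 0, 0], 0]]}}

```text
clock: 4.2
eef_pos: [0.4499, 0.1856, 0.027]
ee_rot: [[0.935, -0.356, -0.001], [-0.356, -0.935, -0.001], [-0.0, 0.001, -1.0]]
wrist_force: [-0.4, 0.2, -0.9]
finger_gap: 0.0437
grasp_force: 0.0
```

>>> {"name": "servo_tool", "arguments": {"increments": [[[0, 0, 0], 0], [[0, 0, 0], 0], [[0, 0, 0], 0], [[0, 0, 0], 0], [[0, 0, 0], 0]], "hand": 0, "squeeze": 40}}

```text
clock: 4.7
eef_pos: [0.4503, 0.1859, 0.0276]
ee_rot: [[0.935, -0.356, 0.0], [-0.356, -0.935, 0.0], [0.0, -0.0, -1.0]]
wrist_force: [-0.1, 0.2, -0.2]
finger_gap: 0.0191
grasp_force: 40.0
```

```bash
python3 - <<'E'
from h import *
s=r.observe();R=s['ee_rot'];p=s['eef_pos'];print(p,s['wrist_force'],s['finger_gap'],s['grasp_force'])
im=r.get_image('scene')
a=cv2.resize(im[190:310,170:330],None,fx=4,fy=4,interpolation=cv2.INTER_CUBIC)[:,:,::-1]
cv2.imwrite('pics/c4.png',a)
E
```

```text
[0.45026263 0.18587046 0.02757417] [-0.05147006  0.19027946 -0.2426795 ] 0.019103777134546397 40.00012814998627
```

View pics/c4.png

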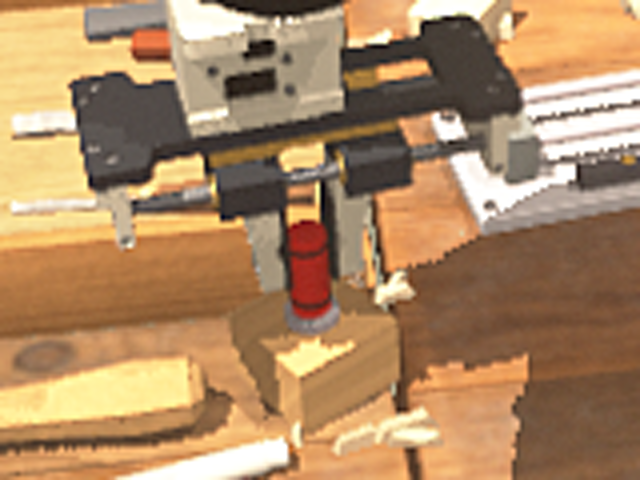

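The grip holds: 19 mm gap, 40 N, fingertips just above the collar with the pin upright. I'll lift it straight up and carry it to just short of the carriage.

>>> {"name": "servo_tool", "arguments": {"increments": [[[0, 0, 0.5], 0], [[0, 0, 1.5], 0], [[0, 0, 2.0], 0], [[0, 0, 2.0], 0], [[0, 0, 1.5], 0]]}}

```text
clock: 5.25
eef_pos: [0.4503, 0.1859, 0.1039]
ee_rot: [[0.935, -0.356, 0.001], [-0.356, -0.935, 0.001], [0.0, -0.001, -1.0]]
wrist_force: [0.4, 0.7, -2.2]
finger_gap: 0.0193
grasp_force: 40.0
```

>>> {"name": "servo_tool", "arguments": {"increments": [[[0, 0, 0], 0], [[-0.7, -3.8, 0], 0], [[-0.7, -3.8, 0], 0], [[-0.7, -3.8, 0], 0], [[-0.7, -3.8, 0], 0]]}}

```text
clock: 5.75
eef_pos: [0.4211, 0.0324, 0.1017]
ee_rot: [[0.935, -0.355, -0.001], [-0.355, -0.935, -0.0], [-0.001, 0.001, -1.0]]
wrist_force: [0.8, 0.3, -1.4]
finger_gap: 0.0189
grasp_force: 40.0
```

>>> {"name": "servo_tool", "arguments": {"increments": [[[-0.7, -3.8, 0], 0], [[-0.7, -3.8, 0], 0], [[-0.7, -3.8, 0], 0], [[-0.7, -3.8, 0], 0], [[-0.7, -3.8, 0], 0]]}}

```text
clock: 6.25
eef_pos: [0.3861, -0.1576, 0.1019]
ee_rot: [[0.935, -0.356, -0.0], [-0.356, -0.935, 0.0], [-0.001, -0.0, -1.0]]
wrist_force: [1.4, 0.6, -1.0]
finger_gap: 0.0191
grasp_force: 40.0
```

>>> {"name": "servo_tool", "arguments": {"increments": [[[-0.3, -3.0, 0], 0], [[0, 0, 0], 0], [[0, 0, 0], 0], [[0, 0, 0], 0]]}}

```text
clock: 6.65
eef_pos: [0.3839, -0.1858, 0.102]
ee_rot: [[0.935, -0.356, -0.001], [-0.356, -0.935, 0.0], [-0.001, 0.0, -1.0]]
wrist_force: [0.8, -0.1, -1.6]
finger_gap: 0.0195
grasp_force: 40.0
```

```bash
python3 - <<'E'
from h import *
s=r.observe();R=s['ee_rot'];p=s['eef_pos'];print(s['clock'],p,R[:,1],s['wrist_force'],s['finger_gap'],s['grasp_force'])
c=r.get_calibration('wrist');im=r.get_image('wrist');np.save('w4.npy',{'c':c,'p':p,'R':R},allow_pickle=True)
cv2.imwrite('pics/w4.png',im[:,:,::-1])
print([b for b in blobs(mask(im,'red'),10)],blobs(mask(im,'blue'),50))
print(proj(c,[.4405,-.207,.05]))
E
```

```text
6.65 [ 0.38385884 -0.18576354  0.10200103] [-3.55798217e-01 -9.34562798e-01  7.46842457e-05] [ 0.76760102 -0.0742365  -1.56043378] 0.019532172574189904 39.9999064207077
[([175, 182, 14, 13, 168], [181.9, 188.0]), ([203, 183, 14, 13, 167], [209.8, 189.0]), ([269, 238, 27, 8, 51], [281.7, 240.1]), ([264, 242, 37, 30, 677], [282.2, 255.2]), ([265, 266, 36, 12, 290], [282.3, 272.1])] [([246, 101, 79, 109, 5795], [283.9, 143.7])]
(np.float64(281.91205733186655), np.float64(142.42571591301189))
```

View pics/w4.png

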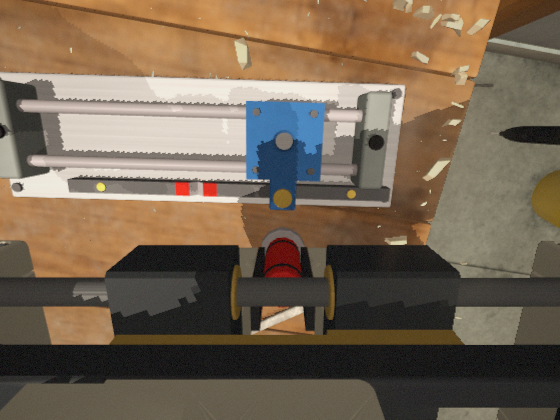

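The view shows the hole at about (285,141), brass at (282,199), paint patches at (182,188) and (210,189), yellow dots at (100,187) and (351,194), and the pin held upright with its collar near (281,243).

```bash
cat > m.py <<'E'
from h import *
def hole(im,c,z=.05):
    b=mask(im,'blue');b=cv2.morphologyEx(b,cv2.MORPH_OPEN,np.ones((3,3)))
    cs,hi=cv2.findContours(b,cv2.RETR_CCOMP,cv2.CHAIN_APPROX_NONE)
    out=[]
    for k,h in zip(cs,hi[0]):
        if h[3]>=0 and cv2.contourArea(k)>80:
            e=cv2.minEnclosingCircle(k);out.append((np.round(e[0],1),round(e[1],1),plane(c,*e[0],z)))
    return out
E
python3 - <<'E'
from m import *
d=np.load('w4.npy',allow_pickle=True).item();c=d['c'];im=cv2.imread('pics/w4.png')[:,:,::-1].copy()
for o in hole(im,c):print(o)
a=plane(c,181.9,188,.024);b=plane(c,209.8,189,.024);n=(a+b)/2;print('notch',n)
h=cv2.cvtColor(im,cv2.COLOR_RGB2HSV);y=[x for x in blobs(cv2.inRange(h,(20,120,120),(32,255,255)),20) if 150<x[1][1]<215];print(y)
y=sorted([x[1] for x in y if x[0][2]<14]);v=plane(c,*y[0],.024)-plane(c,*y[-1],.024);v/=np.linalg.norm(v);print('rail dir',v)
hp=hole(im,c)[0][2];print('hole->notch along rail',(n-hp)@v,'across',(n-hp)@np.array([v[1],-v[0],0]))
print('go cm',(hp-d['p'])*100, 'tool y',d['R'][:,1])
p=d['p'];print('pin top pred',proj(c,[p[0],p[1],.0275+.141-.0275+.0275]),'collar',proj(c,[p[0],p[1],.1205]))
# hole seen from top + scene
T=r.get_calibration('top');print(proj(T,hp),proj(r.get_calibration('scene'),hp))
E
```

```text
(array([283.5, 140.5]), 10.1, array([ 0.44143054, -0.20868195,  0.05      ]))
notch [ 0.42902357 -0.11979629  0.024     ]
[([97, 183, 9, 8, 58], [100.7, 186.5]), ([274, 190, 17, 17, 232], [282.0, 198.0]), ([347, 190, 9, 9, 59], [350.9, 193.8]), ([532, 192, 28, 35, 506], [547.7, 207.6])]
rail dir [0.38361699 0.92349229 0.        ]
hole->notch along rail 0.07732569560678926 across -0.04555579078237412
go cm [ 5.7571709  -2.2918414  -5.20010338] tool y [-3.55798217e-01 -9.34562798e-01  7.46842457e-05]
pin top pred (np.float64(282.5380480148822), np.float64(288.0083069682896)) collar (np.float64(282.40984231879474), np.float64(248.83608976791368))
(np.float64(381.95901996165406), np.float64(244.77049306760583)) (np.float64(382.4195403318239), np.float64(200.16928602935724))
```

>>> {"name": "servo_tool", "arguments": {"increments": [[[2.0, -0.8, 0], -0.03], [[2.0, -0.8, 0], 0], [[1.75, -0.7, 0], 0], [[0, 0, -1.0], 0], [[0, 0, -1.0], 0]]}}

```text
clock: 7.2
eef_pos: [0.4418, -0.2083, 0.0816]
ee_rot: [[0.924, -0.383, -0.0], [-0.383, -0.924, 0.0], [-0.0, -0.0, -1.0]]
wrist_force: [-0.2, -0.3, -1.7]
finger_gap: 0.0192
grasp_force: 40.0
```

>>> {"name": "servo_tool", "arguments": {"increments": [[[0, 0, 0], 0], [[0, 0, 0], 0], [[0, 0, 0], 0]]}}

```text
clock: 7.5
eef_pos: [0.4416, -0.209, 0.0828]
ee_rot: [[0.924, -0.383, 0.0], [-0.383, -0.924, -0.0], [0.0, -0.0, -1.0]]
wrist_force: [1.0, 1.0, -1.4]
finger_gap: 0.0191
grasp_force: 40.0
```

```bash
python3 - <<'E'
from m import *
s=r.observe();p=s['eef_pos'];print(s['clock'],p,s['wrist_force'])
c=r.get_calibration('wrist');im=r.get_image('wrist');cv2.imwrite('pics/w5.png',im[:,:,::-1])
for o in hole(im,c):print(o)
ht=[.4414,-.2087,.05];print('hole pred',proj(c,ht),'foot pred',proj(c,[p[0],p[1],p[2]-.0195]))
for n in ('scene','top'):
    C=r.get_calibration(n);I=r.get_image(n);cv2.imwrite(f'pics/{n}5.png',I[:,:,::-1]);print(n,[b for b in blobs(mask(I,'red'),10)][:8],proj(C,[p[0],p[1],p[2]+.0665]),proj(C,ht),blobs(mask(I,'blue'),50))
a=cv2.resize(im[150:300,190:380],(760,600),interpolation=cv2.INTER_CUBIC)[:,:,::-1]
cv2.imwrite('pics/c5.png',a[:, :])
E
```

```text
7.5 [ 0.44164241 -0.20898448  0.08283561] [ 0.97260099  0.97264813 -1.42760103]
hole pred (np.float64(282.09056079532996), np.float64(223.99991022930655)) foot pred (np.float64(282.32421114616994), np.float64(229.0792262005379))
scene [([382, 162, 11, 21, 115], [387.3, 172.7]), ([363, 222, 6, 6, 26], [365.6, 224.5]), ([353, 224, 6, 6, 25], [355.8, 226.5]), ([353, 244, 33, 23, 178], [367.7, 254.7]), ([0, 254, 26, 12, 80], [14.2, 258.8]), ([0, 272, 23, 7, 77], [11.2, 275.8]), ([169, 311, 26, 14, 197], [181.8, 317.9])] (np.float64(388.0618381484415), np.float64(163.84197875843068)) (np.float64(382.43409171445467), np.float64(200.17192638527263)) []
top [([83, 118, 21, 23, 287], [91.7, 127.6]), ([161, 246, 14, 8, 54], [167.7, 248.9])] (np.float64(391.22642251881786), np.float64(239.53622215895965)) (np.float64(381.9671667436701), np.float64(244.78275074863788)) [([367, 243, 25, 18, 200], [378.8, 253.0])]
```

View pics/c5.png

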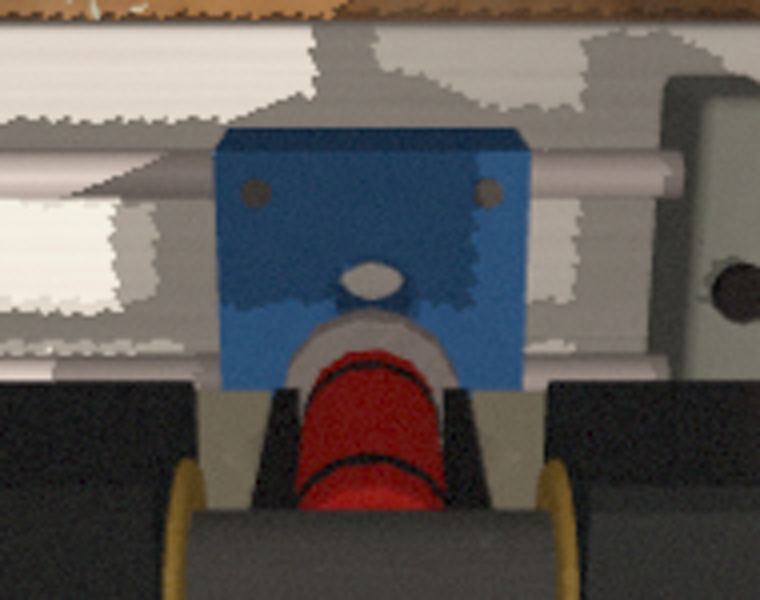

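The collar and handle (columns 371–374) line up with the hole mouth (column 372). I'll lower it gently and watch the force.

>>> {"name": "servo_tool", "arguments": {"increments": [[[0, 0, -1.0], 0], [[0, 0, -0.5], 0], [[0, 0, -0.4], 0], [[0, 0, -0.4], 0], [[0, 0, 0], 0]]}}

```text
clock: 8.15
eef_pos: [0.4412, -0.2092, 0.0587]
ee_rot: [[0.923, -0.384, -0.001], [-0.384, -0.923, 0.0], [-0.001, 0.0, -1.0]]
wrist_force: [0.2, 0.1, -0.7]
finger_gap: 0.0188
grasp_force: 40.0
```

>>> {"name": "servo_tool", "arguments": {"increments": [[[0, 0, -0.4], 0], [[0, 0, -0.4], 0], [[0, 0, -0.4], 0], [[0, 0, 0], 0]]}}

```text
clock: 8.55
eef_pos: [0.4413, -0.2091, 0.0468]
ee_rot: [[0.923, -0.384, -0.001], [-0.384, -0.923, 0.0], [-0.001, 0.0, -1.0]]
wrist_force: [1.1, 0.2, -1.4]
finger_gap: 0.0192
grasp_force: 40.0
```

>>> {"name": "servo_tool", "arguments": {"increments": [[[0, 0, -0.3], 0], [[0, 0, -0.2], 0], [[0, 0, -0.2], 0], [[0, 0, -0.1], 0], [[0, 0, 0], 0]]}}

```text
clock: 9.05
eef_pos: [0.4416, -0.2092, 0.0393]
ee_rot: [[0.923, -0.384, -0.0], [-0.384, -0.923, 0.0], [-0.0, 0.0, -1.0]]
wrist_force: [0.3, 0.7, -1.8]
finger_gap: 0.019
grasp_force: 40.0
```

>>> {"name": "servo_tool", "arguments": {"increments": [[[0, 0, -0.1], 0], [[0, 0, -0.05], 0], [[0, 0, 0], 0]]}}

```text
clock: 9.35
eef_pos: [0.4417, -0.2092, 0.0379]
ee_rot: [[0.923, -0.384, -0.0], [-0.384, -0.923, -0.0], [-0.0, 0.0, -1.0]]
wrist_force: [-0.2, 0.7, -1.2]
finger_gap: 0.0195
grasp_force: 40.0
```

>>> {"name": "servo_tool", "arguments": {"increments": [[[0, 0, -0.1], 0], [[0, 0, 0], 0]]}}

```text
clock: 9.55
eef_pos: [0.4419, -0.2093, 0.0375]
ee_rot: [[0.924, -0.383, 0.0], [-0.383, -0.924, -0.0], [0.0, 0.0, -1.0]]
wrist_force: [-2.1, 0.9, 5.9]
finger_gap: 0.0192
grasp_force: 40.0
```

>>> {"name": "servo_tool", "arguments": {"increments": [[[0, 0, -0.1], 0], [[0, 0, 0], 0]]}}

```text
clock: 9.75
eef_pos: [0.4421, -0.2094, 0.0375]
ee_rot: [[0.924, -0.383, 0.001], [-0.383, -0.924, -0.001], [0.001, 0.0, -1.0]]
wrist_force: [-5.6, 2.6, 15.5]
finger_gap: 0.0191
grasp_force: 40.0
```

The collar touches down at 0.0375, as predicted. I'll ease the push and start sliding along the rail.

>>> {"name": "servo_tool", "arguments": {"increments": [[[0, 0, -0.0], 0], [[0, 0, 0.13], 0], [[0.115, 0.277, 0], 0], [[0.23, 0.554, 0], 0], [[0.23, 0.554, 0], 0]]}}

```text
clock: 10.25
eef_pos: [0.4473, -0.196, 0.0376]
ee_rot: [[0.924, -0.383, -0.001], [-0.383, -0.924, -0.001], [-0.0, 0.002, -1.0]]
wrist_force: [-2.0, -5.8, 5.0]
finger_gap: 0.0187
grasp_force: 40.0
```

>>> {"name": "servo_tool", "arguments": {"increments": [[[0.23, 0.554, 0], 0], [[0.23, 0.554, 0], 0], [[0.23, 0.554, 0], 0], [[0, 0, 0], 0], [[0, 0, 0], 0]]}}

```text
clock: 10.75
eef_pos: [0.4548, -0.1785, 0.0375]
ee_rot: [[0.924, -0.383, 0.001], [-0.383, -0.924, 0.0], [0.001, -0.0, -1.0]]
wrist_force: [-1.5, -0.1, 4.6]
finger_gap: 0.0193
grasp_force: 40.0
```

```bash
cat > st.py <<'E'
from m import *
s=r.observe();p=s['eef_pos'];v=np.array([.3836,.9235,0]);x=np.array([.9235,-.3836,0])
c=r.get_calibration('wrist');im=r.get_image('wrist');cv2.imwrite('pics/last.png',im[:,:,::-1])
print(s['clock'],p,'F along',s['wrist_force']@v,'across',s['wrist_force']@x,'z',s['wrist_force'][2])
b=mask(im,'blue');M=blobs(b,200);red=[q for q in blobs(mask(im,'red'),40) if q[1][1]<250]
print('blue',M);print('red',red)
q=np.array([.4417,-.2092,.0379]);print('travel',(p-q)@v,'across',(p-q)@x,'to go',.0777-(p-q)@v)
# carriage edges along the rail at top face
h=cv2.cvtColor(im,cv2.COLOR_RGB2HSV);print('brass',[k for k in blobs(cv2.inRange(h,(18,100,60),(32,255,255)),20) if 180<k[1][0]<420])
E
python3 st.py
```

```text
10.75 [ 0.4548104  -0.17852577  0.03754329] F along -0.6818459854542226 across -1.3658353823847533 z 4.589388593015375
blue [([237, 194, 96, 55, 4152], [284.7, 217.2])]
red [([269, 238, 26, 8, 51], [281.4, 240.1])]
travel 0.03335679878299202 across 0.00034082226237715235 to go 0.04434320121700799
brass [([230, 265, 12, 55, 377], [234.8, 292.1]), ([324, 265, 11, 55, 364], [329.9, 292.3]), ([273, 306, 24, 16, 280], [284.6, 312.8]), ([110, 329, 354, 16, 4076], [302.4, 338.3])]
```

The carriage follows the pin, with the blue centroid still at column 285.

>>> {"name": "servo_tool", "arguments": {"increments": [[[0.23, 0.554, 0], 0], [[0.23, 0.554, 0], 0], [[0.23, 0.554, 0], 0], [[0.23, 0.554, 0], 0], [[0.23, 0.554, 0], 0]]}}

```text
clock: 11.3
eef_pos: [0.4658, -0.1517, 0.0376]
ee_rot: [[0.924, -0.383, -0.0], [-0.383, -0.924, -0.001], [0.0, 0.001, -1.0]]
wrist_force: [-2.4, -5.5, 5.7]
finger_gap: 0.0191
grasp_force: 40.0
```

>>> {"name": "servo_tool", "arguments": {"increments": [[[0.115, 0.277, 0], 0], [[0.077, 0.185, 0], 0], [[0, 0, 0], 0], [[0, 0, 0], 0]]}}

```text
clock: 11.7
eef_pos: [0.4682, -0.1463, 0.0375]
ee_rot: [[0.924, -0.383, 0.001], [-0.383, -0.924, 0.0], [0.001, -0.0, -1.0]]
wrist_force: [-0.7, 1.3, 4.8]
finger_gap: 0.019
grasp_force: 40.0
```

```bash
python3 st.py
```

```text
11.7 [ 0.4681546  -0.1462584   0.03752254] F along 0.9463605275914663 across -1.1159610063078158 z 4.778288688153446
blue [([237, 194, 97, 55, 4144], [284.9, 217.2])]
red [([269, 238, 26, 8, 52], [281.6, 240.1])]
travel 0.06827454965045934 across 0.0002864300918388033 to go 0.009425450349540662
brass [([230, 265, 12, 55, 373], [234.7, 292.1]), ([324, 265, 11, 55, 359], [329.9, 292.2]), ([273, 306, 24, 16, 279], [284.8, 312.8]), ([109, 329, 355, 16, 4084], [302.2, 338.3])]
```

>>> {"name": "servo_tool", "arguments": {"increments": [[[0.038, 0.092, 0], 0], [[0.038, 0.092, 0], 0], [[0.038, 0.092, 0], 0]]}}

```text
clock: 12.05
eef_pos: [0.469, -0.1441, 0.0375]
ee_rot: [[0.924, -0.383, 0.0], [-0.383, -0.924, -0.001], [0.0, 0.001, -1.0]]
wrist_force: [-2.2, -4.4, 4.9]
finger_gap: 0.0193
grasp_force: 40.0
```

>>> {"name": "servo_tool", "arguments": {"increments": [[[0.038, 0.092, 0], 0], [[0, 0, 0], 0]]}}

```text
clock: 12.25
eef_pos: [0.4696, -0.1428, 0.0375]
ee_rot: [[0.924, -0.383, 0.001], [-0.383, -0.924, -0.0], [0.001, -0.0, -1.0]]
wrist_force: [-1.2, -1.8, 5.0]
finger_gap: 0.0196
grasp_force: 40.0
```

>>> {"name": "servo_tool", "arguments": {"increments": [[[0.038, 0.092, 0], 0], [[0, 0, 0], 0]]}}

```text
clock: 12.45
eef_pos: [0.4701, -0.1417, 0.0375]
ee_rot: [[0.924, -0.384, 0.001], [-0.384, -0.924, 0.0], [0.001, -0.0, -1.0]]
wrist_force: [-2.0, 1.0, 5.4]
finger_gap: 0.0192
grasp_force: 40.0
```

>>> {"name": "servo_tool", "arguments": {"increments": [[[0.038, 0.092, 0], 0], [[0, 0, 0], 0]]}}

```text
clock: 12.65
eef_pos: [0.4706, -0.1406, 0.0375]
ee_rot: [[0.924, -0.384, 0.001], [-0.384, -0.924, 0.0], [0.001, -0.001, -1.0]]
wrist_force: [-1.1, 1.6, 5.0]
finger_gap: 0.0193
grasp_force: 40.0
```

```bash
python3 st.py
```

```text
12.65 [ 0.47058187 -0.14064429  0.03753572] F along 1.0515602589088946 across -1.6099290810500693 z 5.004487074236606
blue [([237, 194, 96, 55, 4148], [284.7, 217.2])]
red [([269, 238, 26, 8, 49], [281.0, 240.0])]
travel 0.0743902837872874 across 0.00037443908502845456 to go 0.0033097162127126017
brass [([231, 265, 11, 55, 363], [234.8, 291.8]), ([324, 265, 11, 55, 357], [330.0, 292.5]), ([273, 306, 24, 16, 284], [284.6, 312.9]), ([109, 330, 356, 15, 4080], [302.4, 338.3])]
```

>>> {"name": "servo_tool", "arguments": {"increments": [[[0.038, 0.092, 0], 0], [[0, 0, 0], 0]]}}

```text
clock: 12.9
eef_pos: [0.4711, -0.1394, 0.0375]
ee_rot: [[0.924, -0.384, 0.001], [-0.384, -0.924, 0.001], [0.001, -0.001, -1.0]]
wrist_force: [-0.1, 3.4, 4.1]
finger_gap: 0.0191
grasp_force: 40.0
```

```bash
python3 st.py
```

```text
12.9 [ 0.47114187 -0.13944156  0.03753762] F along 3.0738851994950642 across -1.3614366682883372 z 4.0810502641062865
blue [([237, 194, 96, 55, 4150], [284.6, 217.2])]
red [([269, 238, 26, 8, 51], [281.4, 240.1])]
travel 0.07571581890286548 across 0.00043023473485208656 to go 0.001984181097134524
brass [([230, 265, 12, 55, 365], [234.8, 291.8]), ([324, 265, 11, 55, 367], [329.9, 292.2]), ([273, 306, 23, 16, 284], [284.4, 312.9]), ([110, 330, 354, 15, 4079], [302.4, 338.3])]
```

The force along the rail has turned forward (+3 N), so the ball is starting to pull. I'll continue in small steps.

>>> {"name": "servo_tool", "arguments": {"increments": [[[0.038, 0.092, 0], 0], [[0, 0, 0], 0]]}}

```text
clock: 13.15
eef_pos: [0.4718, -0.1384, 0.0376]
ee_rot: [[0.924, -0.383, 0.002], [-0.383, -0.924, 0.001], [0.001, -0.001, -1.0]]
wrist_force: [0.5, 3.1, 3.5]
finger_gap: 0.0192
grasp_force: 40.0
```

```bash
python3 st.py | egrep 'along|travel|blue'
```

```text
13.15 [ 0.47183198 -0.13844524  0.03756088] F along 3.020777823775601 across -0.6867371671839686 z 3.4949310428194473
blue [([234, 195, 97, 54, 4021], [281.8, 217.7])]
travel 0.07690064284205511 across 0.0006853548399762714 to go 0.0007993571579448938
```

>>> {"name": "servo_tool", "arguments": {"increments": [[[0.019, 0.046, 0], 0], [[0, 0, 0], 0]]}}

```text
clock: 13.4
eef_pos: [0.4718, -0.1385, 0.0375]
ee_rot: [[0.924, -0.383, 0.001], [-0.383, -0.924, 0.0], [0.001, -0.001, -1.0]]
wrist_force: [2.1, 2.7, 5.0]
finger_gap: 0.0194
grasp_force: 40.0
```

```bash
python3 st.py | egrep 'along|travel|blue'
```

```text
13.4 [ 0.47183992 -0.13847406  0.0375369 ] F along 3.359607459903426 across 0.9250208206909463 z 4.977995195810046
blue [([233, 195, 96, 54, 4046], [280.4, 217.7])]
travel 0.07687708193954984 across 0.0007037479732994714 to go 0.0008229180604501646
```

The blue block jumped about 3 mm ahead of the pin (column 284.6 → 280.4), so the ball has dropped and the carriage is pulling the pin. I'll advance the pin to relax that pull.

>>> {"name": "servo_tool", "arguments": {"increments": [[[0.038, 0.092, 0], 0], [[0, 0, 0], 0], [[0, 0, 0], 0]]}}

```text
clock: 13.75
eef_pos: [0.4718, -0.1381, 0.0375]
ee_rot: [[0.924, -0.383, 0.001], [-0.383, -0.924, -0.001], [0.001, 0.0, -1.0]]
wrist_force: [1.2, -1.2, 5.3]
finger_gap: 0.0191
grasp_force: 40.0
```

```bash
python3 st.py | egrep 'along|travel|blue'
```

```text
13.75 [ 0.47178937 -0.13807449  0.03754868] F along -0.6501531288810242 across 1.5906945945405015 z 5.320958506112816
blue [([233, 195, 97, 54, 4045], [280.8, 217.7])]
travel 0.07722668734385577 across 0.000503787571940903 to go 0.0004733126561442397
```

>>> {"name": "servo_tool", "arguments": {"increments": [[[0.019, 0.046, 0], 0], [[0, 0, 0], 0], [[0, 0, 0], 0]]}}

```text
clock: 14.1
eef_pos: [0.4718, -0.1378, 0.0376]
ee_rot: [[0.924, -0.383, 0.0], [-0.383, -0.924, -0.001], [0.001, 0.001, -1.0]]
wrist_force: [1.3, -3.0, 5.7]
finger_gap: 0.019
grasp_force: 40.0
```

```bash
python3 - <<'E'
exec(open('st.py').read())
I=r.get_image('scene');C=r.get_calibration('scene');T=r.get_image('top')
vv=v
A=cv2.resize(I[170:245,310:450],None,fx=5,fy=5,interpolation=cv2.INTER_CUBIC)[:,:,::-1]
cv2.imwrite('pics/c6.png',A)
for n,J in(('scene',I),('top',T)):print(n,[q for q in blobs(mask(J,'red'),4) if 330<q[1][0]<400 and 150<q[1][1]<262],blobs(mask(J,'blue'),50))
E
```

```text
14.1 [ 0.47177951 -0.1378321   0.03755307] F along -2.282318565045767 across 2.3536365413508764 z 5.740775781480259
blue [([234, 194, 96, 54, 4130], [281.1, 217.2])]
red [([269, 238, 27, 8, 50], [282.2, 240.0])]
travel 0.07744675602934856 across 0.00040170089737249197 to go 0.0002532439706514483
brass [([230, 265, 12, 55, 363], [234.7, 292.2]), ([324, 265, 11, 55, 366], [329.9, 292.2]), ([270, 306, 23, 16, 283], [281.3, 312.9]), ([110, 330, 354, 15, 4088], [302.6, 338.3])]
scene [([350, 184, 10, 20, 113], [355.2, 194.0]), ([364, 223, 5, 5, 22], [365.9, 225.0]), ([353, 224, 6, 6, 25], [355.9, 226.4]), ([359, 244, 7, 6, 18], [362.0, 246.7]), ([366, 244, 6, 5, 15], [368.5, 246.0]), ([373, 245, 10, 6, 22], [376.9, 247.4]), ([353, 248, 24, 19, 79], [362.4, 260.7]), ([378, 252, 8, 13, 23], [382.6, 259.4])] [([351, 204, 19, 9, 69], [360.3, 208.5])]
top [] [([338, 238, 22, 11, 123], [349.2, 243.2])]
```

View pics/c6.png

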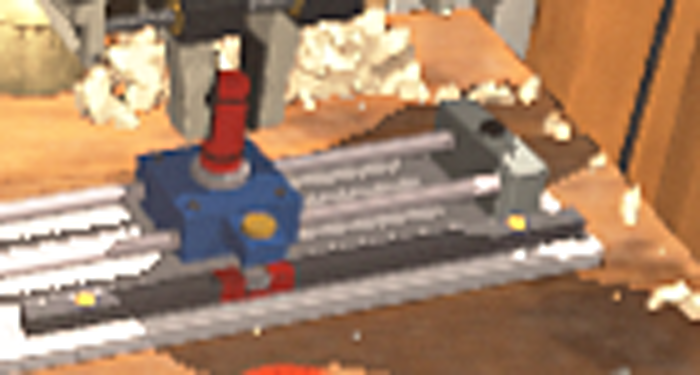

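The ball sits between the two red patches (mid (361,226) in the full image), the collar rests on the carriage, and the hand is clear. I'll relax the residual push slightly, check, and hand in.

>>> {"name": "servo_tool", "arguments": {"increments": [[[-0.015, -0.035, 0], 0], [[0, 0, 0], 0], [[0, 0, 0], 0], [[0, 0, 0], 0]]}}

```text
clock: 14.65
eef_pos: [0.4718, -0.1379, 0.0375]
ee_rot: [[0.924, -0.384, 0.0], [-0.384, -0.924, -0.001], [0.001, 0.0, -1.0]]
wrist_force: [1.2, -1.3, 6.3]
finger_gap: 0.019
grasp_force: 40.0
```

```bash
python3 st.py | egrep 'along|travel|blue'
```

```text
14.65 [ 0.47175099 -0.13793797  0.03750983] F along -0.7025571912833877 across 1.597623462326103 z 6.3067587480513625
blue [([233, 194, 97, 55, 4134], [281.0, 217.2])]
travel 0.07733804393183395 across 0.0004159772641599511 to go 0.00036195606816605275
```

```bash
python3 -c "
from plant import r
print(r.sign_off())"
```

```text
the job is handed in; nothing more can be done
None
```

I handed the job in at about 15 s: the pin is still gripped, its collar resting on the carriage, and the carriage is held still with the ball dropped in the red-marked notch (the sign-off gave no verdict).

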